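# Stack a control unit on a two-pin assembly jig

## Robot

A 6-joint arm with a two-finger parallel gripper is mounted at the origin on the work surface. World frame = base frame: x ahead of the robot, y to its left, z up, the work surface at z = 0. Lengths are in m, angles in degrees, forces in N, time in s.
With the tool pointing down it reaches from about 0.25 to 0.725 m from the base axis. Payload 9.7 kg.
Tool frame: the origin (TCP) lies midway between the tips of the shut fingers; the grasp point (between the pads) lies 19 mm behind it; z points along the fingers, x is the direction in which the jaws open and shut, and the axes are right-handed (so a half turn about z gives the same grasp; the last joint's range is limited). The gripper opens to 85 mm and grips with 20 to 120 N. Pads are 22 mm wide; open, the fingers measure 114 mm over their backs; the gripper's body (76 mm by 85 mm) begins 54 mm behind the grasp point. The pads swing forward as they close: fully open they stand 13 mm farther back than shut.
Start: joints at [-64.343, 4.979, 10.078, 95.1, 0, 90], TCP at [0.238, -0.496, 0.231] pointing down, gripper open.
Joint ranges: [-179.16, 179.16], [-48.56, 103.87], [-65.8, 70.77], [-126.05, 130.52], [-82.76, 87.17], [-180, 180]. Speed limits (degrees/s): [127.2, 127.2, 147.25, 180, 180, 180].

## Interface

Orientations are given as [roll, pitch, yaw] about the fixed x, y, z axes, in that order (R = Rz(yaw) Ry(pitch) Rx(roll)).
In Python, from workcell import sensors, camera, get_calibration, bot, recognise, place_of gives the robot as it stands. The module is installed in compiled form; this text tells all that it offers.
- The arm moves only by the tool send_rows, never from a script. Its argument "plan" is a list of rows, each a list of 3 entries, a list of its own where there are three numbers: the shift along the tool's x, y, z normalised to -1 to 1, where 1 is 0.3 m, then the turn, a rotation vector about the tool's x, y, z normalised to -1 to 1, where 1 is pi rad, then the closure, from -1 (fully open) to 1 (shut). In form: [[[x, y, z], [rx, ry, rz], claw], ...]. A call has 1 to 10 rows; each row is the pose to reach, as a shift and turn from the pose commanded when the call began, along the tool's axes at that moment, turning the shorter way round; what a row does not reach only later rows make up. A row lasts 1/10 s, in which the tool goes at most 50 mm and 8.59 degrees, less where a joint would pass 70% of its speed; a pose out of reach is approached as far as the arm can. A call with a number of a shift or a turn outside -1 to 1 is refused whole. A call with a gripper value outside its range is refused whole. The fingers move at their own pace and stop on an object; "force" is the grip in N (left out, the last holds). Time passes only in rows, so rows that repeat a pose let the fingers close. It gives the time, the measured TCP pose, the force and the opening at its end, in the units of the state.
- sensors.get_obs(): the state, without advancing time (a new reading comes with each control period).
- camera(name): name is "side" or "top"; returns the picture (480x640x3 uint8, blue, green, red); there is no depth.
- get_calibration(name): a dict with "fx", "fy", "cx", "cy" (pixels), "R" (3x3) and "t" (3): a world point X has camera coordinates R X + t. Camera axes: x right, y down, z forward; pixel columns grow to the right and rows downward; lengths in m; the calibration is good to about 2 mm. A picture is of the moment at which its call begins. get_calibration takes no time and is no camera call.
- bot.job_done(): hands the job in, once; it reports no verdict.
Trained networks look in the newest picture that a camera, given by its name, has taken for a name from the list of things; names that differ only in an ending like _2 or _b are one class to them, and where a whole thing is asked for, a point or a joint stands for the part that bears it (a point fixed in the world has none). Each returns a list of dicts, best first, with "p" (0 to 1); they miss things now and then, are a little off and sometimes report something else, mostly with a low value. They report only what shows in the picture. A call takes as long as a camera call. They do not tell look-alikes from the thing itself.
- recognise(label, camera): "point" ([column, row] in pixels, amid what is visible of it).
- place_of(label, camera): "point" ([column, row] in pixels: a listed point, or the origin of a listed thing).
The state is a dict: "time": time; "q": joint angles; "qd": joint speeds; "joint_efforts": joint torques, N m; "ee_pos": TCP position; "tcp_rot": TCP orientation; "wrist_force": force on the tool from outside, world axes, zero at the start; "torque": the same for the moment, N m; "opening": finger opening in m.
Only numpy, scipy, OpenCV 4.12 (cv2) and the standard library are available. Lean on these libraries where they do the work, as an engineer would, in place of code of your own. Each camera call takes 0.05 s, during which the arm holds its last target. There are 200 camera calls.

## Task

Build up the control unit on the two-pin jig: thread the green controller module, then the black spacer, then the blue driver module, then the orange cover over both pins, one piece at a time in that order, each lying flat and fully home on the one below. Lower each piece into place rather than dropping it, let go of everything, and leave the wheel, the battery pack and the terminal block where they are.

Things in the scene. Friction and masses are not known exactly. Their poses are not given: they have to be found in the camera images.
- controller_center (a point): Controller module: green plastic carrier with recessed green circuit board and parts, none above the rim; 94 x 50 mm, 10 mm thick, flat on the table. Point at its centre, half-way up; x along the length, y across the width, z up. Two 8 mm through holes on the long centre line, 36 mm either side of the centre. Fits either way round; grip it across its firm, straight 50 mm sides. About 50 g.
- spacer_center (a point): Spacer: plain black plastic frame, open in the middle (window 50 x 42 mm, through which the table is seen); 94 x 50 mm, 10 mm thick, flat on the table. Point at its centre, half-way up; x along the length, y across the width, z up. Two 8 mm through holes on the long centre line, 36 mm either side of the centre. Fits either way round; grip it across its firm, straight 50 mm sides. About 35 g.
- driver_center (a point): Driver module: blue plastic carrier with recessed blue circuit board and parts, none above the rim; 94 x 50 mm, 10 mm thick, flat on the table. Point at its centre, half-way up; x along the length, y across the width, z up. Two 8 mm through holes on the long centre line, 36 mm either side of the centre. Fits either way round; grip it across its firm, straight 50 mm sides. About 50 g.
- cover_center (a point): Cover: orange plastic plate with five narrow black slots; 94 x 50 mm, 8 mm thick, flat on the table. Point at its centre, half-way up; x along the length, y across the width, z up. Two 8 mm through holes on the long centre line, 36 mm either side of the centre. Fits either way round; grip it across its firm, straight 50 mm sides. About 40 g.
- jig: Fixed jig: red metal bar 104 (x) x 38 (y) mm, 14 mm high, with two upright steel pins, 5 mm thick, on its long centre line 36 mm either side of the centre. Pin tips are 58 mm above the table, the last 8 mm tapering to 2 mm. Origin at the centre of the underside, on the table; x through both pins, z up. The pieces overhang the bar by 6 mm each side; the full stack reaches 52 mm above the table.
- wheel: Bystander: loose black rubber toy-robot wheel lying flat, grey hub, 60 mm in diameter, 24 mm high; origin at the centre of its underside.
- battery_pack: Bystander: loose black holder with two yellow cylindrical cells, 76 x 42 mm, 21 mm high; origin at the centre of its underside, x along the cells.
- terminal_block: Bystander: loose grey screw terminal block with three screws, 36 x 30 mm, 18 mm high; origin at the centre of its underside.
There are look-alikes about, which are no part of the job. What is shaped like the part that bears spacer_center but purple is not meant.

How it is judged:
By the outcome, as a careful person would: the job done as asked, in the order asked, and still so for the second after the job is handed in, with the robot touching nothing.
It also fails if it takes over 128 s, if anything falls off the work surface, if the arm or the gripper's body presses on something with over 40 N, if the wrist force passes 120 N, or if a joint passes its speed limit or range.

## Working session

There is one attempt and no reset: what is moved stays moved. The work goes in short steps, Python scripts to look and compute and a tool call to move; the robot and the scene stay as the last step left them, time stands still between calls to the robot, and variables do not carry over. Pictures are saved under pics/ and viewed, on a budget of 14 in all, crops included, one or two more only if the job needs it, and the job is handed in when it is done.

Besides the shell and the picture viewer there is one more tool, called by a JSON object that holds its "method" and its "body". send_rows: Moves the arm, as the interface text tells. Scaled input: -1 to 1 covers 0.3 m each way for a shift and pi rad each way for a turn. Its arguments: {"type":"object","properties":{"plan":{"type":"array"},"force":{"type":"number"}},"required":["plan"]}

```bash
mkdir -p pics; python3 - <<'E'
from workcell import sensors, camera, get_calibration, bot, recognise, place_of
import cv2, numpy as np
np.set_printoptions(precision=4,suppress=True)
print(sensors.get_obs())
for c in("top","side"):
    im=camera(c); cv2.imwrite(f"pics/{c}0.png",im)
    k=get_calibration(c); print(c,{a:np.array(b).tolist() for a,b in k.items()})
    for n in["controller_center","spacer_center","driver_center","cover_center","jig","wheel","battery_pack","terminal_block"]:
        print(n,[(np.round(d["point"],1).tolist(),round(d["p"],2)) for d in place_of(n,c)])
E
```

```text
{'time': 0.0, 'q': array([-64.3411,   5.0105,  10.0338,  95.0988,   0.0013,  89.9976]), 'qd': array([-0.0053,  0.0654,  0.0589, -0.1135,  0.0499, -0.0367]), 'joint_efforts': array([  0.0005, -52.0384,  46.4805,   0.0163,   0.0001,   0.    ]), 'ee_pos': array([ 0.2381, -0.4956,  0.2306]), 'tcp_rot': array([-179.9987,    0.0755,  -64.3387]), 'wrist_force': array([-0.0175,  0.8303,  0.0989]), 'torque': array([-0.0396, -0.0416, -0.0114]), 'opening': 0.08550894941266653}
top {'fx': 499.7103847177167, 'fy': 499.7103847177167, 'cx': 317.71783662868455, 'cy': 237.32232777168417, 'R': [[0.017437656542293258, -0.9996458976007362, -0.02009993891362134], [-0.9978128662765797, -0.016116673635106837, -0.06410722832766648], [0.06376058364874904, 0.021173857488840892, -0.9977405753660684]], 't': [0.05834483309055987, 0.49563343400383153, 1.1395831029514127]}
controller_center [([423.1, 184.2], 0.94)]
spacer_center [([203.6, 254.4], 0.91), ([151.8, 275.0], 0.89), ([209.4, 309.3], 0.86)]
driver_center [([276.2, 200.7], 0.78)]
cover_center [([348.9, 233.1], 0.64)]
jig [([496.3, 272.5], 0.68)]
wheel [([
[... 171 characters left out ...]
2646756, 'fy': 505.57925512646756, 'cx': 316.2609832800393, 'cy': 243.07931380946965, 'R': [[-0.9805553160667827, -0.19514935758310878, 0.02068816976128646], [-0.13630765757940558, 0.6014442293154089, -0.7872007758560771], [0.1411789453792149, -0.7747138615373381, -0.6163496881831925]], 't': [0.4829632238648743, 0.0698736946700865, 0.949836608700565]}
controller_center [([277.4, 188.5], 0.83)]
spacer_center [([298.3, 379.5], 0.81), ([390.0, 384.6], 0.81), ([315.8, 466.5], 0.75)]
driver_center [([250.3, 289.4], 0.71)]
cover_center [([315.3, 241.2], 0.65)]
jig [([367.9, 163.9], 0.71)]
wheel []
battery_pack [([355.1, 202.2], 0.85)]
terminal_block [([230.5, 229.6], 0.49), ([336.2, 304.0], 0.32)]
```

View pics/top0.png

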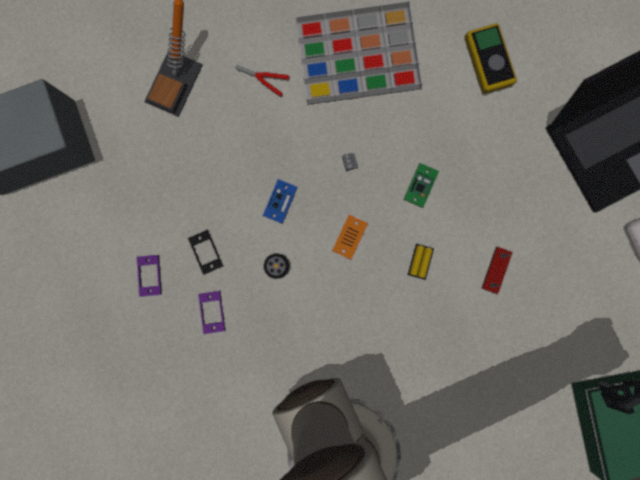

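View pics/side0.png

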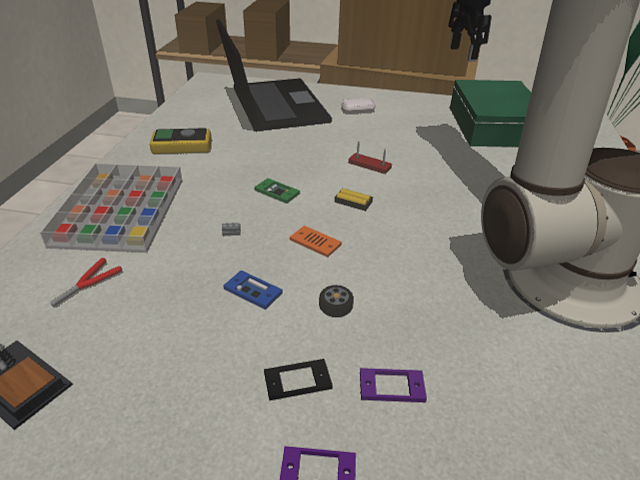

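Top view: three spacer-shaped frames: black (204,253), purple (150,275) and purple (211,312). The black one fits the description ("plain black"), because the task rules out purple. Also in the top view: green at (422,185), blue (280,201), orange (350,237), red jig (497,270), with both pins showing in the side view at about (359,148) and (384,157). I'll fit box silhouettes in both views and confirm the spacer in a crop.

```bash
cat > h.py <<'E'
from workcell import sensors, camera, get_calibration
import cv2, numpy as np
from scipy.optimize import least_squares
np.set_printoptions(precision=4,suppress=True)
K={c:get_calibration(c) for c in("top","side")}
def proj(c,X):
    k=K[c]; P=np.atleast_2d(X)@np.array(k["R"]).T+k["t"]
    return np.c_[k["fx"]*P[:,0]/P[:,2]+k["cx"],k["fy"]*P[:,1]/P[:,2]+k["cy"]]
H=dict(green=((45,90,30),(85,255,255)),blue=((100,110,40),(120,255,255)),orange=((6,140,90),(20,255,255)),red=((172,120,40),(180,255,255)),black=((0,0,0),(180,255,55)))
D=dict(green=(.094,.05,.01),black=(.094,.05,.01),blue=(.094,.05,.01),orange=(.094,.05,.008),red=(.104,.038,.014))
def hull(im,col,uv,r=45):
    hsv=cv2.cvtColor(im,cv2.COLOR_BGR2HSV); m=cv2.inRange(hsv,*map(np.array,H[col]))
    if col=="red": m|=cv2.inRange(hsv,np.array((0,120,40)),np.array((5,255,255)))
    w=np.zeros_like(m); cv2.circle(w,tuple(int(v) for v in uv),r,255,-1); m&=w
    n,l,s,ce=cv2.connectedComponentsWithStats(m)
    i=1+np.argmax(s[1:,4]); return cv2.convexHull(np.argwhere(l==i)[:,::-1].astype(np.float32))
def feat(h):
    m=cv2.moments(h.astype(np.float32)); a=m["m00"]
    C=np.array([m["mu20"],m["mu11"],m["mu02"]])/a
    return np.array([m["m10"]/a,m["m01"]/a]),np.arctan2(2*C[1],C[0]-C[2])/2,a
def box(p,d):
    x,y,z,t=p; c,s=np.cos(t),np.sin(t)
    B=np.array([[i,j,k] for i in(-.5,.5) for j in(-.5,.5) for k in(-.5,.5)])*d
    return B@np.array([[c,s,0],[-s,c,0],[0,0,1]])+[x,y,z]
def fit(col,uvs,ims,p0):
    ob={c:feat(hull(ims[c],col,uvs[c])) for c in uvs}
    def res(p):
        r=[]
        for c in ob:
            f=feat(cv2.convexHull(proj(c,box(p,D[col])).astype(np.float32)))
            da=(f[1]-ob[c][1]+np.pi/2)%np.pi-np.pi/2
            r+=list(f[0]-ob[c][0])+[20*da]
        return np.array(r)
    s=least_squares(res,p0,x_scale=[.01,.01,.01,.1],diff_step=1e-4)
    return s.x,s.fun,{c:(ob[c][2],feat(cv2.convexHull(proj(c,box(s.x,D[col])).astype(np.float32)))[2]) for c in ob}
def ground(c,uv,z):
    k=K[c];R=np.array(k["R"]);o=-R.T@k["t"];d=R.T@[(uv[0]-k["cx"])/k["fx"],(uv[1]-k["cy"])/k["fy"],1]
    return o+d*(z-o[2])/d[2]
E
python3 - <<'E'
from h import *
ims={c:cv2.imread(f"pics/{c}0.png") for c in K}
U=dict(green=((422,185),(277,190)),black=((205,253),(298,380)),blue=((280,201),(253,289)),orange=((350,237),(315,241)),red=((497,270),(370,161)))
for c,(a,b) in U.items():
    g=ground("top",a,D[c][2]/2); best=None
    for t in(0.3,-.3):
        r=fit(c,dict(top=a,side=b),ims,[*g,t])
        if best is None or np.sum(r[1]**2)<np.sum(best[1]**2): best=r
    x,f,ar=best; print(c,x[:3],"yaw",np.degrees(x[3]).round(2),"res",f,{k:np.round(v) for k,v in ar.items()})
a=cv2.resize(ims["side"][340:480,230:440],None,fx=3,fy=3,interpolation=cv2.INTER_CUBIC)
cv2.imwrite("pics/crop1.png",a)
b=cv2.resize(ims["side"][135:180,335:405],None,fx=8,fy=8,interpolation=cv2.INTER_CUBIC)
cv2.imwrite("pics/crop2.png",b)
E
```

```text
green [ 0.621  -0.1718  0.0096] yaw -22.94 res [ 0.0439  0.2455  0.0784 -0.2431 -0.0274 -0.1482] {'top': array([782., 898.]), 'side': array([458., 641.])}
black [0.4614 0.3326 0.0088] yaw 47.45 res [ 0.908   6.7211  5.1518 -4.3091 -0.6009 -6.143 ] {'top': array([412., 900.]), 'side': array([1922., 2060.])}
blue [0.5788 0.1575 0.0057] yaw -21.26 res [ 0.0415  0.2274  0.1175 -0.1733 -0.0211 -0.1553] {'top': array([785., 876.]), 'side': array([1131., 1250.])}
orange [ 0.4974 -0.0073  0.0045] yaw -24.08 res [ 0.0341  0.2749  0.0508 -0.2379 -0.0233 -0.0707] {'top': array([786., 870.]), 'side': array([790., 867.])}
red [ 0.4272 -0.3455  0.0118] yaw -18.41 res [-0.02   -0.3482 -0.2761  0.3807  0.0177  0.5893] {'top': array([694., 855.]), 'side': array([347., 524.])}
```

View pics/crop1.png

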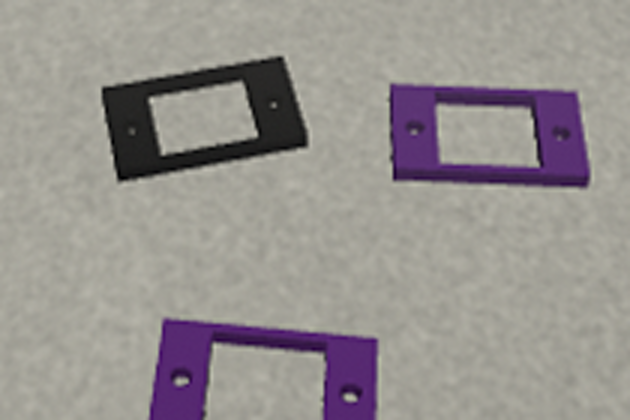

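View pics/crop2.png

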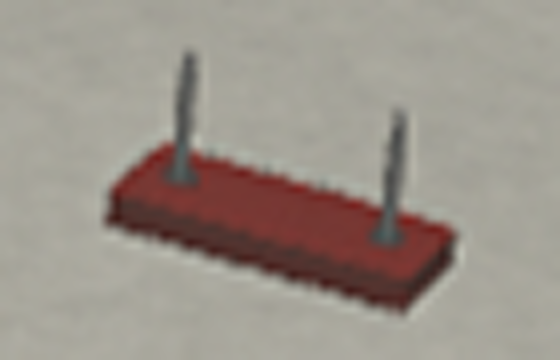

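The crop shows the black frame at side (298,380), and its neighbours are clearly purple, so the black one is the spacer. The pins stand upright on the jig, with tips at about side (358,141) and (385,148). The silhouette areas fall short for the red, green and black pieces, so I'll loosen the masks and refit.

```bash
sed -i 's/^H=.*/H=dict(green=((40,70,10),(90,255,255)),blue=((98,80,10),(125,255,255)),orange=((4,110,40),(22,255,255)),red=((165,80,15),(180,255,255)),black=((0,0,0),(180,255,95)))/; s/np.array((0,120,40)),np.array((5,255,255))/np.array((0,80,15)),np.array((8,255,255))/; s/l==i)\[:,::-1\]/cv2.dilate((l==i).astype(np.uint8),np.ones((1,1))))[:,::-1]/' h.py
cat >> h.py <<'E'
def bestfit(col,uvs,ims):
    g=ground("top",uvs["top"],D[col][2]/2)
    return min((fit(col,uvs,ims,[*g,t]) for t in(.9,.3,-.3,-.9)),key=lambda r:np.sum(r[1]**2))
E
python3 - <<'E'
from h import *
ims={c:cv2.imread(f"pics/{c}0.png") for c in K}
U=dict(green=((422,185),(277,190)),black=((205,253),(298,380)),blue=((280,201),(253,289)),orange=((350,237),(315,241)),red=((497,270),(370,161)))
for c,(a,b) in U.items():
    x,f,ar=bestfit(c,dict(top=a,side=b),ims); print(c,x[:3],"yaw",np.degrees(x[3]).round(2),"res",f,{k:np.round(v) for k,v in ar.items()})
    if c=="red":
        for s in(-.036,.036):
            for z in (.014,.058): 
                P=[x[0]+s*np.cos(x[3]),x[1]+s*np.sin(x[3]),z]; print(P,proj("side",P),proj("top",P))
cv2.imwrite("pics/crop3.png",np.hstack([cv2.resize(ims["top"][245:300,470:525],None,fx=7,fy=7),cv2.resize(ims["top"][225:280,177:232],None,fx=7,fy=7)]))
E
```

```text
green [ 0.6215 -0.1726  0.0057] yaw -23.2 res [ 0.0548  0.3057  0.1172 -0.3024 -0.0328 -0.2311] {'top': array([810., 892.]), 'side': array([576., 639.])}
black [0.4564 0.3297 0.0042] yaw 24.63 res [ 0.0392  0.3078 -0.0237 -0.197  -0.0179  0.0562] {'top': array([902., 899.]), 'side': array([1986., 2026.])}
blue [0.5787 0.1576 0.0055] yaw -20.96 res [ 0.07    0.3783  0.0034 -0.2906 -0.0396  0.017 ] {'top': array([828., 876.]), 'side': array([1170., 1250.])}
orange [ 0.4973 -0.0074  0.0045] yaw -24.5 res [ 0.0347  0.2952 -0.0221 -0.2563 -0.0287  0.0571] {'top': array([830., 870.]), 'side': array([802., 867.])}
red [ 0.426  -0.3474  0.0074] yaw -19.01 res [ 0.0135  0.2163  0.0294 -0.2364 -0.0148 -0.048 ] {'top': array([750., 849.]), 'side': array([436., 522.])}
[np.float64(0.3919544257845339), np.float64(-0.3357084511433424), 0.014] [[382.4177 164.0277]] [[492.7317 284.977 ]]
[np.float64(0.3919544257845339), np.float64(-0.3357084511433424), 0.058] [[384.2513 148.0412]] [[499.317  285.5977]]
[np.float64(0.46002799260107463), np.float64(-0.359160306099272), 0.014] [[356.5136 156.5328]] [[502.8729 255.3982]]
[np.float64(0.46002799260107463), np.float64(-0.359160306099272), 0.058] [[357.7479 140.7378]] [[509.8388 254.84  ]]
```

View pics/crop3.png

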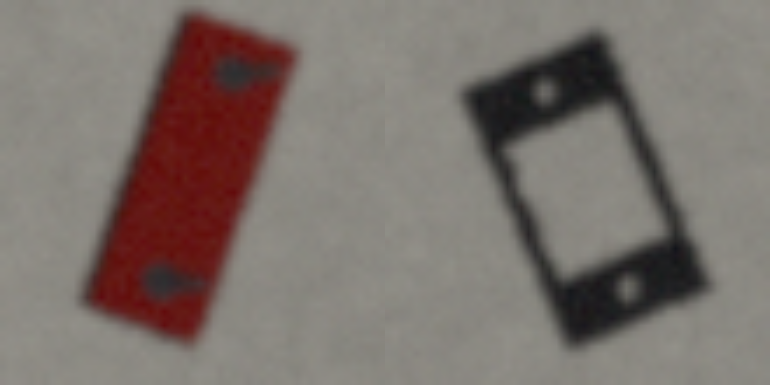

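The fits now agree to well under a pixel. The jig is at (0.426, -0.347), yaw -19.0°, and the predicted pins match both views. Next is a helper that turns targets into row units.

```bash
cat > to.py <<'E'
# usage: to.py x y z yaw(tool) : row numbers from the current measured pose
import sys, numpy as np
from workcell import sensors
from scipy.spatial.transform import Rotation as R
np.set_printoptions(precision=4,suppress=True)
o=sensors.get_obs(); r=R.from_euler("xyz",o["tcp_rot"],degrees=True)
v=list(map(float,sys.argv[1:]))
for k in range(0,len(v),4):
    x,y,z,w=v[k:k+4]; g=R.from_euler("xyz",[180,0,w],degrees=True)
    print("shift",r.inv().apply(np.array([x,y,z])-o["ee_pos"])/.3,"rot",(r.inv()*g).as_rotvec()/np.pi)
print("t",o["time"],"pos",o["ee_pos"],"rot",o["tcp_rot"],"q6",o["q"][5],"F",o["wrist_force"],"open",o["opening"])
E
python3 to.py .43 -.334 .15 2 .6215 -.1726 .12 66.8
```

```text
shift [-0.2092 -0.8099  0.271 ] rot [ 0.     -0.     -0.3686]
shift [-0.4177 -1.6183  0.3709] rot [ 0.      0.     -0.7286]
t 0.9 pos [ 0.2381 -0.4958  0.2313] rot [179.9985  -0.0027 -64.3423] q6 90.00094136949465 F [-0.023   0.2346  0.4459] open 0.0854353997645598
```

{"method": "send_rows", "body": {"plan": [[[-0.21,-0.81,0.27],[0,0,-0.37],-1],[[-0.21,-0.81,0.27],[0,0,-0.37],-1],[[-0.21,-0.81,0.27],[0,0,-0.37],-1],[[-0.21,-0.81,0.27],[0,0,-0.37],-1],[[-0.21,-0.81,0.27],[0,0,-0.37],-1],[[-0.21,-0.81,0.27],[0,0,-0.37],-1],[[-0.21,-0.81,0.27],[0,0,-0.37],-1],[[-0.21,-0.81,0.27],[0,0,-0.37],-1],[[-0.21,-0.81,0.27],[0,0,-0.37],-1],[[-0.21,-0.81,0.27],[0,0,-0.37],-1]], "force": 40}}

```text
time: 1.9
ee_pos: [0.4299, -0.3338, 0.1503]
tcp_rot: [180.0, -0.0, 2.1]
wrist_force: [0.1, 0.4, -0.0]
opening: 0.0853
```

```bash
python3 to.py .6215 -.1726 .10 66.8
```

```text
shift [ 0.6576 -0.5141  0.1678] rot [ 0.     -0.     -0.3597]
t 1.9 pos [ 0.4299 -0.3338  0.1503] rot [179.9977  -0.0035   2.0585] q6 50.11279302045025 F [ 0.0786  0.397  -0.0496] open 0.08526010075481977
```

{"method": "send_rows", "body": {"plan": [[[0.658,-0.514,0.168],[0,0,-0.36],-1],[[0.658,-0.514,0.168],[0,0,-0.36],-1],[[0.658,-0.514,0.168],[0,0,-0.36],-1],[[0.658,-0.514,0.168],[0,0,-0.36],-1],[[0.658,-0.514,0.168],[0,0,-0.36],-1],[[0.658,-0.514,0.168],[0,0,-0.36],-1],[[0.658,-0.514,0.168],[0,0,-0.36],-1],[[0.658,-0.514,0.168],[0,0,-0.36],-1],[[0.658,-0.514,0.168],[0,0,-0.36],-1]]}}

```text
time: 2.8
ee_pos: [0.6211, -0.172, 0.0997]
tcp_rot: [-180.0, -0.0, 67.0]
wrist_force: [-0.5, 0.3, -0.6]
opening: 0.0853
```

```bash
python3 to.py .6215 -.1726 .001 66.8; python3 - <<'E'
from h import *
a=camera("side"); t=camera("top")
cv2.imwrite("pics/v5.png",np.hstack([cv2.resize(a[120:220,220:320],None,fx=4,fy=4),cv2.resize(t[135:235,370:470],None,fx=4,fy=4)]))
E
```

```text
shift [-0.0014  0.0022  0.3291] rot [-0.0001 -0.      0.0009]
t 2.8 pos [ 0.6211 -0.172   0.0997] rot [-179.9858   -0.0001   66.9636] q6 7.558989822234217 F [-0.4563  0.2908 -0.6045] open 0.08534809820020328
```

View pics/v5.png

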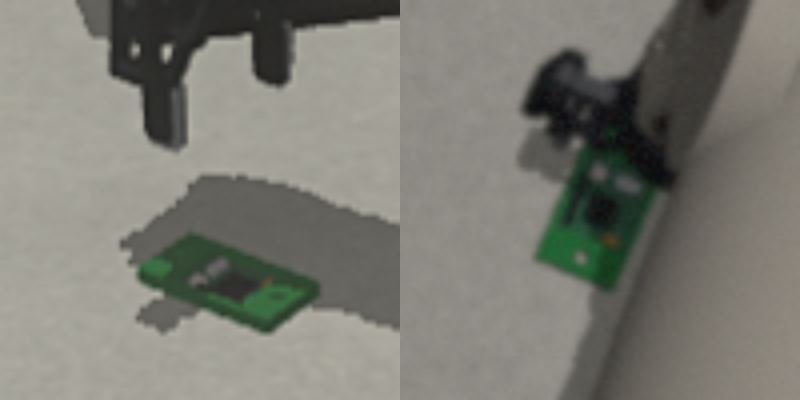

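The jaws stand across the green board's long sides, with the board at crop-left (230,285) and one finger over each side. I'll go down and grip.

{"method": "send_rows", "body": {"plan": [[[0,0.002,0.15],[0,0,0],-1],[[0,0.002,0.25],[0,0,0],-1],[[0,0.002,0.3],[0,0,0],-1],[[0,0.002,0.328],[0,0,0],-1],[[0,0.002,0.328],[0,0,0],-1],[[0,0.002,0.328],[0,0,0],0.2],[[0,0.002,0.328],[0,0,0],1],[[0,0.002,0.328],[0,0,0],1],[[0,0.002,0.328],[0,0,0],1],[[0,0.002,0.328],[0,0,0],1]]}}

```text
time: 3.9
ee_pos: [0.6225, -0.1724, 0.0034]
tcp_rot: [179.9, -0.0, 67.0]
wrist_force: [-1.7, 0.3, 5.8]
opening: 0.0484
```

{"method": "send_rows", "body": {"plan": [[[0,0,0],[0,0,0],1],[[0,0,0],[0,0,0],1],[[0,0,-0.1],[0,0,0],1],[[0,0,-0.2],[0,0,0],1],[[0,0,-0.3],[0,0,0],1],[[0,0,-0.4],[0,0,0],1],[[0,0,-0.4],[0,0,0],1]]}}

```text
time: 4.6
ee_pos: [0.6237, -0.1727, 0.1274]
tcp_rot: [179.5, -0.1, 67.0]
wrist_force: [0.2, 0.0, -0.4]
opening: 0.0484
```

```bash
python3 to.py .426 -.3474 .12 71
```

```text
shift [-0.7932 -0.3798  0.0208] rot [ 0.0026 -0.0003 -0.022 ]
t 4.6 pos [ 0.6237 -0.1727  0.1274] rot [179.5399  -0.0615  67.0486] q6 7.4734903382115085 F [ 0.1585  0.0436 -0.3502] open 0.04840367685489021
```

{"method": "send_rows", "body": {"plan": [[[-0.1,-0.05,0],[0,0,0],1],[[-0.25,-0.12,0],[0,0,0],1],[[-0.4,-0.19,0.01],[0.0026,0,-0.022],1],[[-0.55,-0.265,0.02],[0.0026,0,-0.022],1],[[-0.7,-0.34,0.02],[0.0026,0,-0.022],1],[[-0.793,-0.38,0.02],[0.0026,0,-0.022],1],[[-0.793,-0.38,0.02],[0.0026,0,-0.022],1],[[-0.793,-0.38,0.02],[0.0026,0,-0.022],1],[[-0.793,-0.38,0.02],[0.0026,0,-0.022],1]]}}

```text
time: 5.5
ee_pos: [0.4245, -0.3463, 0.1155]
tcp_rot: [-179.5, -0.0, 71.0]
wrist_force: [-0.0, 0.1, -0.1]
opening: 0.0478
```

```bash
python3 to.py .426 -.3474 .075 71; python3 - <<'E'
from h import *
ims={c:camera(c) for c in K}
for c in K: cv2.imwrite(f"pics/g1{c}.png",ims[c])
P=[.426,-.3474,.12]
for c in K: print(c,proj(c,P))
try:
    x,f,ar=bestfit("green",{c:proj(c,P)[0] for c in K},ims); print(x,np.degrees(x[3]),f,ar)
except Exception as e: print(e)
s=proj("side",P)[0].astype(int);t=proj("top",P)[0].astype(int)
cut=lambda im,p:cv2.resize(im[p[1]-40:p[1]+60,p[0]-50:p[0]+50],None,fx=4,fy=4)
cv2.imwrite("pics/v6.png",np.hstack([cut(ims["side"],s),cut(ims["top"],t)]))
E
```

```text
shift [-0.0018  0.0071  0.1348] rot [-0.0025 -0.0001  0.0003]
t 5.5 pos [ 0.4245 -0.3463  0.1155] rot [-179.5443   -0.0266   71.0482] q6 -20.191453460847416 F [-0.0028  0.0895 -0.0632] open 0.04778177187053731
top [[515.0902 270.2329]]
side [[373.1154 120.7492]]
[ 0.4001 -0.3373  0.1204 -2.0156] -115.48558399979689 [ 0.0015  0.063   3.4142 -0.0689 -0.2395 -7.0762] {'top': (493.5, 1171.583050138317), 'side': (236.5, 510.7294737016782)}
```

View pics/v6.png

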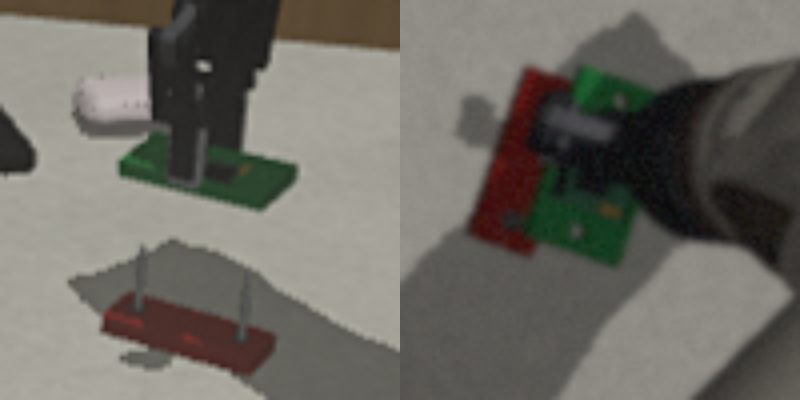

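The board is held level above the jig. In the top view its holes show at about (519.6,254.6) and (508.9,287.1). I'll turn those into a position along the piece.

```bash
cat >> h.py <<'E'
def holes(im,guess,zt,zb=None,r=4,bright=True):
    "centre of brighter blob near each guess -> world at height zt (mean of the see-through depth)"
    out=[]
    g=cv2.cvtColor(im,cv2.COLOR_BGR2LAB)[...,0].astype(float)
    for u,v in guess:
        ys,xs=np.mgrid[int(v)-r:int(v)+r+1,int(u)-r:int(u)+r+1]
        w=g[ys,xs]; w=np.clip(w-np.percentile(w,60),0,None); w*=np.hypot(xs-u,ys-v)<r
        out.append(((w*xs).sum()/w.sum(),(w*ys).sum()/w.sum()))
    W=np.array([ground("top",p,zt) for p in out]); d=W[0]-W[1]
    return np.array(out),W,W.mean(0),np.linalg.norm(d),np.degrees(np.arctan2(d[1],d[0]))
E
python3 - <<'E'
from h import *
im=cv2.imread("pics/g1top.png")
for z in (.122,.117): print(*holes(im,[(519.6,254.6),(508.9,287.1)],z,r=3))
j=[502.9,255.4],[492.4,285]
W=np.array([ground("top",p,.014) for p in j]);print(W,W.mean(0))
E
```

```text
[[519.1153 254.6593]
 [508.2606 287.2364]] [[ 0.4585 -0.3552  0.122 ]
 [ 0.3906 -0.3323  0.122 ]] [ 0.4245 -0.3438  0.122 ] 0.07165290752944106 -18.614659368144533
[[519.1153 254.6593]
 [508.2606 287.2364]] [[ 0.4587 -0.3571  0.117 ]
 [ 0.3904 -0.3341  0.117 ]] [ 0.4245 -0.3456  0.117 ] 0.07199477777709655 -18.614659368144622
[[ 0.46   -0.3592  0.014 ]
 [ 0.3919 -0.335   0.014 ]] [ 0.426  -0.3471  0.014 ]
```

```bash
python3 to.py .426 -.3477 .07 71
```

```text
shift [-0.0038  0.0072  0.1512] rot [-0.0026 -0.0001  0.0006]
t 5.6 pos [ 0.4247 -0.3461  0.1154] rot [-179.5303   -0.0263   71.0996] q6 -20.20494543669177 F [ 0.1892  0.0892 -0.9675] open 0.048180629604799644
```

{"method": "send_rows", "body": {"plan": [[[-0.004,0.007,0.05],[-0.0026,0,0.0006],1],[[-0.004,0.007,0.1],[-0.0026,0,0.0006],1],[[-0.004,0.007,0.151],[-0.0026,0,0.0006],1],[[-0.004,0.007,0.151],[-0.0026,0,0.0006],1],[[-0.004,0.007,0.151],[-0.0026,0,0.0006],1],[[-0.004,0.007,0.151],[-0.0026,0,0.0006],1],[[-0.004,0.007,0.151],[-0.0026,0,0.0006],1]]}}

```text
time: 6.3
ee_pos: [0.4255, -0.3487, 0.071]
tcp_rot: [179.9, 0.0, 70.9]
wrist_force: [0.2, -0.0, -1.3]
opening: 0.0486
```

```bash
python3 to.py .426 -.3477 .045 71; python3 - <<'E'
from h import *
im=camera("top"); cv2.imwrite("pics/g2top.png",im)
T=[.426,-.3477,.07]; t=np.radians(-19)
g=[proj("top",[.426+s*np.cos(t),-.3477+s*np.sin(t),.072])[0] for s in(.036,-.036)]
print(g); print(*holes(im,g,.072,r=3))
s=camera("side");p=proj("side",T)[0].astype(int)
q=proj("top",T)[0].astype(int)
cut=lambda im,p:cv2.resize(im[p[1]-30:p[1]+40,p[0]-35:p[0]+35],None,fx=5.7,fy=5.7,interpolation=cv2.INTER_CUBIC)
cv2.imwrite("pics/v7.png",np.hstack([cut(s,p),cut(im,q)]))
E
```

```text
shift [0.0038 0.0003 0.0865] rot [ 0.0004  0.     -0.0005]
t 6.3 pos [ 0.4255 -0.3487  0.071 ] rot [179.9363   0.0076  70.9104] q6 -20.255591408979964 F [ 0.188  -0.0477 -1.3   ] open 0.048640429286887166
[array([512.2932, 254.6501]), array([501.6498, 285.8048])]
[[512.5439 254.8772]
 [501.6139 286.1881]] [[ 0.4596 -0.36    0.072 ]
 [ 0.3911 -0.3359  0.072 ]] [ 0.4253 -0.3479  0.072 ] 0.07252968227302871 -19.375273012291043
```

View pics/v7.png

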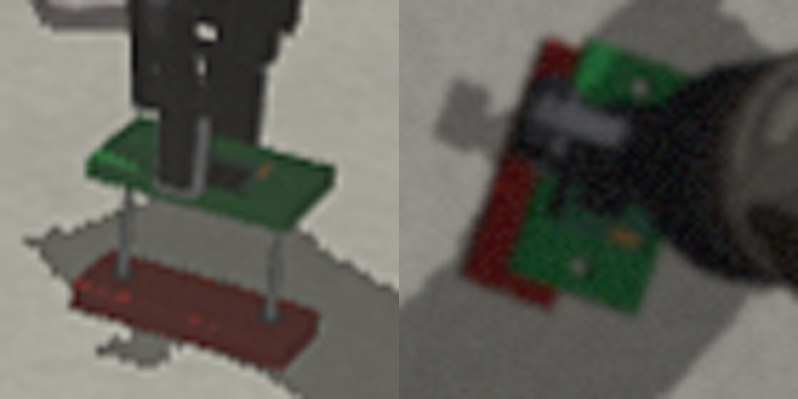

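The board sits just above the pin tips and is aligned to about 1 mm (hole midpoint (0.4253,-0.3479)). I'll lower it gently.

{"method": "send_rows", "body": {"plan": [[[0.003,0.001,0.02],[0,0,0],1],[[0.003,0.001,0.04],[0,0,0],1],[[0.003,0.001,0.06],[0,0,0],1],[[0.003,0.001,0.08],[0,0,0],1],[[0.003,0.001,0.1],[0,0,0],1],[[0.003,0.001,0.12],[0,0,0],1],[[0.003,0.001,0.14],[0,0,0],1],[[0.003,0.001,0.15],[0,0,0],1],[[0.003,0.001,0.15],[0,0,0],1],[[0.003,0.001,0.15],[0,0,0],1]]}}

```text
time: 7.4
ee_pos: [0.4256, -0.3476, 0.0251]
tcp_rot: [-180.0, -0.0, 70.9]
wrist_force: [0.6, 1.8, -1.1]
opening: 0.0485
```

{"method": "send_rows", "body": {"plan": [[[0,0,0.007],[0,0,0],1],[[0,0,0.014],[0,0,0],1],[[0,0,0.02],[0,0,0],1],[[0,0,0.025],[0,0,0],1],[[0,0,0.027],[0,0,0],1],[[0,0,0.027],[0,0,0],1]]}}

```text
time: 8.0
ee_pos: [0.4258, -0.3478, 0.0174]
tcp_rot: [180.0, -0.0, 70.9]
wrist_force: [0.2, 2.5, 3.5]
opening: 0.0483
```

{"method": "send_rows", "body": {"plan": [[[0,0,0.003],[0,0,0],1],[[0,0,0.003],[0,0,0],1],[[0,0,0.003],[0,0,0],1]]}}

```text
time: 8.3
ee_pos: [0.4258, -0.3478, 0.0173]
tcp_rot: [180.0, -0.0, 70.9]
wrist_force: [-2.8, 4.5, 11.6]
opening: 0.048
```

It's on a firm stop at the expected height. I'll release and retreat.

{"method": "send_rows", "body": {"plan": [[[0,0,-0.003],[0,0,0],0.1],[[0,0,-0.003],[0,0,0],-0.3],[[0,0,-0.003],[0,0,0],-1],[[0,0,-0.003],[0,0,0],-1],[[0,0,-0.003],[0,0,0],-1],[[0,0,-0.1],[0,0,0],-1],[[0,0,-0.25],[0,0,0],-1],[[0,0,-0.4],[0,0,0],-1],[[0,0,-0.4],[0,0,0],-1],[[0,0,-0.4],[0,0,0],-1]]}}

```text
time: 9.3
ee_pos: [0.4262, -0.3482, 0.1373]
tcp_rot: [179.9, 0.0, 70.9]
wrist_force: [-0.3, 0.3, -0.6]
opening: 0.085
```

```bash
python3 to.py .441 -.009 .13 93 .4564 .3297 .1 114.6; python3 - <<'E'
from h import *
s=camera("side"); cv2.imwrite("pics/v8.png",cv2.resize(s[130:180,330:410],None,fx=8,fy=8,interpolation=cv2.INTER_CUBIC))
x,f,ar=fit("green",dict(side=(370,158)),dict(side=s),[.426,-.3474,.019,-.33]); print(x,f,ar)
E
```

```text
shift [ 1.0847 -0.3234  0.0229] rot [ 0.0006  0.0003 -0.1228]
shift [ 2.1684 -0.6445  0.1216] rot [ 0.0006  0.0004 -0.2428]
t 9.3 pos [ 0.4262 -0.3482  0.1373] rot [179.8781   0.0345  70.903 ] q6 -20.1586594244846 F [-0.3164  0.284  -0.6331] open 0.08504061737863931
[ 0.4242 -0.3476  0.019  -0.3554] [-0. -0. -0.] {'side': (457.5, 513.0550986833405)}
```

View pics/v8.png

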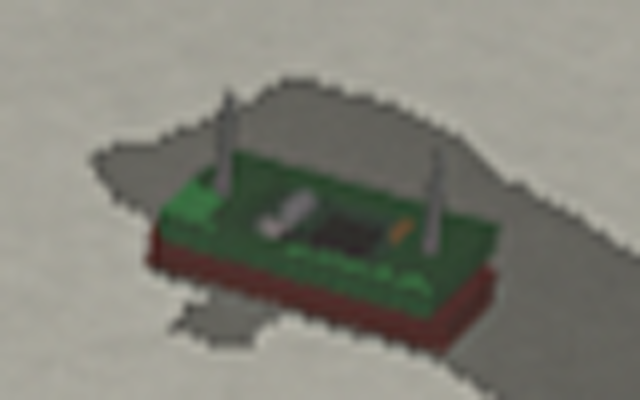

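The green module lies flat on the bar with both pins through it (pins at crop (225,140) and (432,195)). Next is the black spacer.

{"method": "send_rows", "body": {"plan": [[[1,-0.3,0.02],[0,0,-0.12],-1],[[1,-0.3,0.02],[0,0,-0.12],-1],[[1,-0.3,0.02],[0,0,-0.12],-1],[[1,-0.3,0.02],[0,0,-0.12],-1],[[1,-0.3,0.02],[0,0,-0.12],-1],[[1,-0.3,0.02],[0,0,-0.12],-1],[[1,-0.3,0.02],[0,0,-0.12],-1]]}}

```text
time: 10.05
ee_pos: [0.4377, -0.0311, 0.1286]
tcp_rot: [-179.9, -0.1, 92.7]
wrist_force: [0.3, -0.4, -0.5]
opening: 0.0852
```

```bash
python3 to.py .4564 .3297 .1 114.6
```

```text
shift [1.1982 0.1197 0.0965] rot [-0.0007 -0.0006 -0.1216]
t 10.05 pos [ 0.4377 -0.0311  0.1286] rot [-179.8586   -0.0755   92.7183] q6 -6.821335049665154 F [ 0.2672 -0.4143 -0.543 ] open 0.0852468809403833
```

{"method": "send_rows", "body": {"plan": [[[1,0.1,0.08],[0,0,-0.12],-1],[[1,0.1,0.08],[0,0,-0.12],-1],[[1,0.1,0.08],[0,0,-0.12],-1],[[1,0.1,0.08],[0,0,-0.12],-1],[[1,0.1,0.08],[0,0,-0.12],-1],[[1,0.1,0.08],[0,0,-0.12],-1],[[1,0.1,0.08],[0,0,-0.12],-1],[[1,0.1,0.08],[0,0,-0.12],-1]]}}

```text
time: 10.85
ee_pos: [0.4545, 0.2667, 0.1043]
tcp_rot: [-179.8, 0.0, 114.3]
wrist_force: [0.1, -0.7, -0.9]
opening: 0.0852
```

```bash
python3 to.py .4564 .3297 .06 114.6
```

```text
shift [0.1889 0.0925 0.1472] rot [-0.0011  0.0001 -0.0019]
t 10.85 pos [0.4545 0.2667 0.1043] rot [-179.8039    0.0224  114.2517] q6 6.155796518111955 F [ 0.1085 -0.7345 -0.8686] open 0.08520733549545616
```

{"method": "send_rows", "body": {"plan": [[[0.1,0.05,0.08],[-0.001,0,-0.002],-1],[[0.189,0.092,0.147],[-0.001,0,-0.002],-1],[[0.189,0.092,0.147],[-0.001,0,-0.002],-1],[[0.189,0.092,0.147],[-0.001,0,-0.002],-1],[[0.189,0.092,0.147],[-0.001,0,-0.002],-1],[[0.189,0.092,0.147],[-0.001,0,-0.002],-1]]}}

```text
time: 11.45
ee_pos: [0.4583, 0.3282, 0.0632]
tcp_rot: [179.7, -0.0, 114.4]
wrist_force: [-0.2, 0.4, -0.4]
opening: 0.0852
```

```bash
python3 to.py .4564 .3297 .004 114.6
```

```text
shift [ 0.007  -0.0046  0.1974] rot [ 0.0014 -0.0001 -0.0012]
t 11.45 pos [0.4583 0.3282 0.0632] rot [179.7398  -0.0142 114.3819] q6 11.248176948189538 F [-0.2298  0.3968 -0.3821] open 0.08522646284451817
```

{"method": "send_rows", "body": {"plan": [[[0.007,-0.005,0.1],[0.001,0,-0.001],-1],[[0.007,-0.005,0.16],[0.001,0,-0.001],-1],[[0.007,-0.005,0.197],[0.001,0,-0.001],-1],[[0.007,-0.005,0.197],[0.001,0,-0.001],-1],[[0.007,-0.005,0.197],[0.001,0,-0.001],-1],[[0.007,-0.005,0.197],[0.001,0,-0.001],0],[[0.007,-0.005,0.197],[0.001,0,-0.001],1],[[0.007,-0.005,0.197],[0.001,0,-0.001],1],[[0.007,-0.005,0.197],[0.001,0,-0.001],1],[[0.007,-0.005,0.197],[0.001,0,-0.001],1]]}}

```text
time: 12.45
ee_pos: [0.456, 0.331, 0.0044]
tcp_rot: [179.9, -0.0, 114.7]
wrist_force: [-1.7, -1.4, 5.0]
opening: 0.0477
```

{"method": "send_rows", "body": {"plan": [[[0,0,0],[0,0,0],1],[[0,0,0],[0,0,0],1]]}}

```text
time: 12.65
ee_pos: [0.456, 0.331, 0.0044]
tcp_rot: [179.9, -0.0, 114.7]
wrist_force: [-1.5, -1.7, 6.5]
opening: 0.0481
```

{"method": "send_rows", "body": {"plan": [[[0,0,-0.1],[0,0,0],1],[[0,0,-0.2],[0,0,0],1],[[0,0,-0.3],[0,0,0],1],[[0,0,-0.42],[0,0,0],1],[[0,0,-0.42],[0,0,0],1],[[0,0,-0.42],[0,0,0],1]]}}

```text
time: 13.25
ee_pos: [0.4561, 0.331, 0.1301]
tcp_rot: [179.9, -0.0, 114.7]
wrist_force: [0.2, -0.7, -1.1]
opening: 0.0477
```

```bash
python3 to.py .441 .05 .13 93
```

```text
shift [-0.8303 -0.4363 -0.0011] rot [ 0.0007 -0.0003  0.1203]
t 13.25 pos [0.4561 0.331  0.1301] rot [179.8715  -0.0338 114.6526] q6 11.31360674184426 F [ 0.2329 -0.6747 -1.1337] open 0.04773981544075935
```

{"method": "send_rows", "body": {"plan": [[[-0.1,-0.05,0],[0.0007,0,0.03],1],[[-0.22,-0.12,0],[0.0007,0,0.06],1],[[-0.36,-0.19,0],[0.0007,0,0.09],1],[[-0.5,-0.26,0],[0.0007,0,0.12],1],[[-0.64,-0.33,0],[0.0007,0,0.12],1],[[-0.75,-0.39,0],[0.0007,0,0.12],1],[[-0.83,-0.436,0],[0.0007,0,0.12],1],[[-0.83,-0.436,0],[0.0007,0,0.12],1],[[-0.83,-0.436,0],[0.0007,0,0.12],1]]}}

```text
time: 14.15
ee_pos: [0.4402, 0.0494, 0.1281]
tcp_rot: [-179.8, 0.0, 93.0]
wrist_force: [0.0, -0.4, -0.3]
opening: 0.0476
```

```bash
python3 to.py .43 -.22 .12 75 .426 -.3474 .12 71
```

```text
shift [-0.8949 -0.08    0.0274] rot [-0.001   0.0002  0.0998]
shift [-1.3183 -0.1152  0.0276] rot [-0.001   0.0002  0.122 ]
t 14.15 pos [0.4402 0.0494 0.1281] rot [-179.8094    0.003    92.9552] q6 3.4375266621220057 F [ 0.0151 -0.3566 -0.2965] open 0.04762619942536808
```

{"method": "send_rows", "body": {"plan": [[[-0.12,-0.01,0],[-0.001,0,0.02],1],[[-0.26,-0.02,0],[-0.001,0,0.04],1],[[-0.4,-0.04,0],[-0.001,0,0.06],1],[[-0.54,-0.05,0],[-0.001,0,0.08],1],[[-0.68,-0.06,0],[-0.001,0,0.1],1],[[-0.8,-0.07,0],[-0.001,0,0.12],1],[[-0.9,-0.08,0],[-0.001,0,0.122],1],[[-0.9,-0.08,0],[-0.001,0,0.122],1],[[-0.9,-0.08,0],[-0.001,0,0.122],1]]}}

```text
time: 15.05
ee_pos: [0.4311, -0.2205, 0.1283]
tcp_rot: [-180.0, -0.0, 71.1]
wrist_force: [0.1, 0.6, -0.3]
opening: 0.0482
```

```bash
python3 to.py .426 -.3474 .08 71
```

```text
shift [-0.4056  0.121   0.161 ] rot [-0.0001 -0.0001  0.0005]
t 15.05 pos [ 0.4311 -0.2205  0.1283] rot [-179.9846   -0.015    71.0879] q6 -8.187892163584328 F [ 0.1267  0.598  -0.2859] open 0.04818244605199917
```

{"method": "send_rows", "body": {"plan": [[[-0.13,0.04,0],[0,0,0],1],[[-0.26,0.08,0],[0,0,0],1],[[-0.36,0.11,0.02],[0,0,0],1],[[-0.406,0.121,0.08],[0,0,0],1],[[-0.406,0.121,0.15],[0,0,0],1],[[-0.406,0.121,0.161],[0,0,0],1],[[-0.406,0.121,0.161],[0,0,0],1],[[-0.406,0.121,0.161],[0,0,0],1],[[-0.406,0.121,0.161],[0,0,0],1]]}}

```text
time: 15.95
ee_pos: [0.4267, -0.3479, 0.0823]
tcp_rot: [179.8, 0.1, 71.1]
wrist_force: [1.1, 0.4, 0.3]
opening: 0.0479
```

```bash
cat > look.py <<'E'
import sys; from h import *
n=sys.argv[1]; p=sensors.get_obs()["ee_pos"]; zt=p[2]+float(sys.argv[2])
im=camera("top"); s=camera("side"); t=np.radians(-19)
g=[proj("top",[p[0]+a*np.cos(t),p[1]+a*np.sin(t),zt])[0] for a in(.036,-.036)]
print("guess",np.array(g)); print(*holes(im,g,zt,r=3)); print("tcp",p)
P=proj("side",p)[0].astype(int);q=proj("top",p)[0].astype(int)
cut=lambda im,p:cv2.resize(im[p[1]-30:p[1]+40,p[0]-35:p[0]+35],None,fx=5.7,fy=5.7,interpolation=cv2.INTER_CUBIC)
cv2.imwrite(f"pics/{n}.png",np.hstack([cut(s,P),cut(im,q)]))
E
python3 look.py v9 .0005;python3 to.py .426 -.3474 .06 71
```

```text
guess [[514.2219 254.1977]
 [503.4795 285.6609]]
[[514.3593 253.4132]
 [503.5914 285.3011]] [[ 0.4624 -0.3599  0.0828]
 [ 0.3934 -0.3364  0.0828]] [ 0.4279 -0.3482  0.0828] 0.07289429976322898 -18.810740674622814
tcp [ 0.4267 -0.3479  0.0823]
shift [ 0.0019 -0.0022  0.0732] rot [0.0008 0.0003 0.0007]
t 16.05 pos [ 0.4264 -0.3481  0.082 ] rot [179.8502   0.0474  71.1188] q6 -20.351715579546365 F [0.0933 0.1136 0.0001] open 0.04791517742658581
```

View pics/v9.png

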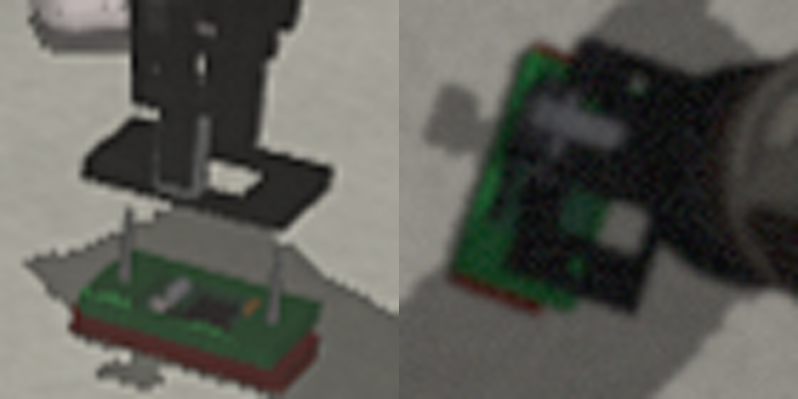

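The spacer is level above the pins. Its holes are at about (514.4,253.4) and (503.6,285.3), roughly 1 mm toward +x of where they should be. I'll correct by part of that and lower.

{"method": "send_rows", "body": {"plan": [[[0.002,-0.0045,0.02],[0.0008,0,0.0007],1],[[0.002,-0.0045,0.04],[0.0008,0,0.0007],1],[[0.002,-0.0045,0.055],[0.0008,0,0.0007],1],[[0.002,-0.0045,0.07],[0.0008,0,0.0007],1],[[0.002,-0.0045,0.085],[0.0008,0,0.0007],1],[[0.002,-0.0045,0.1],[0.0008,0,0.0007],1],[[0.002,-0.0045,0.12],[0.0008,0,0.0007],1],[[0.002,-0.0045,0.135],[0.0008,0,0.0007],1],[[0.002,-0.0045,0.15],[0.0008,0,0.0007],1],[[0.002,-0.0045,0.15],[0.0008,0,0.0007],1]]}}

```text
time: 17.05
ee_pos: [0.4245, -0.3469, 0.0352]
tcp_rot: [-179.9, -0.0, 71.0]
wrist_force: [-0.8, 0.0, -1.0]
opening: 0.0482
```

{"method": "send_rows", "body": {"plan": [[[0,0.001,0.007],[0,0,0],1],[[0,0.001,0.014],[0,0,0],1],[[0,0.001,0.02],[0,0,0],1],[[0,0.001,0.024],[0,0,0],1],[[0,0.001,0.026],[0,0,0],1],[[0,0.001,0.026],[0,0,0],1]]}}

```text
time: 17.65
ee_pos: [0.4251, -0.3473, 0.0284]
tcp_rot: [-179.9, 0.0, 71.0]
wrist_force: [-1.4, 1.0, 2.7]
opening: 0.0476
```

It has seated at 0.0284, exactly the expected height, with contact force. I'll release.

{"method": "send_rows", "body": {"plan": [[[0,0,0.003],[0,0,0],1],[[0,0,0.003],[0,0,0],1],[[0,0,-0.001],[0,0,0],0.1],[[0,0,-0.001],[0,0,0],-0.3],[[0,0,-0.001],[0,0,0],-1],[[0,0,-0.001],[0,0,0],-1],[[0,0,-0.001],[0,0,0],-1],[[0,0,-0.1],[0,0,0],-1],[[0,0,-0.25],[0,0,0],-1],[[0,0,-0.36],[0,0,0],-1]]}}

```text
time: 18.65
ee_pos: [0.4254, -0.3474, 0.1384]
tcp_rot: [-180.0, 0.0, 71.0]
wrist_force: [0.9, -0.6, 0.8]
opening: 0.0857
```

```bash
python3 - <<'E'
from h import *
s=camera("side"); cv2.imwrite("pics/v10.png",cv2.resize(s[125:185,330:410],None,fx=8,fy=8,interpolation=cv2.INTER_CUBIC))
E
python3 to.py .46 -.09 .14 69 .5787 .1576 .1 69
```

```text
shift [ 0.8508 -0.1765  0.0093] rot [0.002  0.0009 0.0109]
shift [ 1.7605 -0.0724  0.1405] rot [0.002  0.0009 0.0109]
t 18.7 pos [ 0.4268 -0.3485  0.1439] rot [179.6432   0.1754  70.9646] q6 -20.180647778922125 F [-0.9815  1.0409  4.3302] open 0.08538354709237975
```

View pics/v10.png

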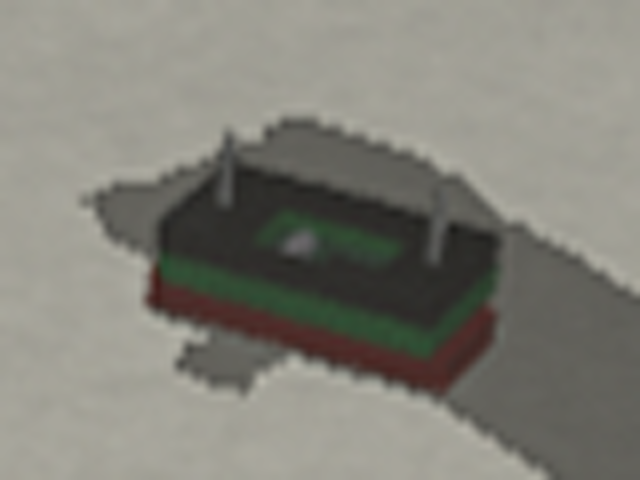

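The spacer is flat on the green module with both pins through it. Next is the blue driver.

{"method": "send_rows", "body": {"plan": [[[0.9,-0.1,0.01],[0,0,0.011],-1],[[0.9,-0.1,0.01],[0,0,0.011],-1],[[0.9,-0.1,0.01],[0,0,0.011],-1],[[0.9,-0.1,0.01],[0,0,0.011],-1],[[0.9,-0.1,0.01],[0,0,0.011],-1],[[0.9,-0.1,0.01],[0,0,0.011],-1],[[0.9,-0.1,0.01],[0,0,0.011],-1],[[0.9,-0.1,0.01],[0,0,0.011],-1]]}}

```text
time: 19.5
ee_pos: [0.485, -0.082, 0.1329]
tcp_rot: [-179.9, 0.0, 69.1]
wrist_force: [-0.6, 0.2, -0.2]
opening: 0.0853
```

```bash
python3 to.py .5787 .1576 .06 69
```

```text
shift [0.8577 0.0067 0.2425] rot [-0.0004  0.0002  0.0004]
t 19.5 pos [ 0.485  -0.082   0.1329] rot [-179.9259    0.036    69.0663] q6 11.349754429881473 F [-0.6435  0.1922 -0.2056] open 0.08527682844482316
```

{"method": "send_rows", "body": {"plan": [[[0.16,0,0],[0,0,0],-1],[[0.32,0,0],[0,0,0],-1],[[0.48,0.003,0],[0,0,0],-1],[[0.64,0.007,0],[0,0,0],-1],[[0.78,0.007,0],[0,0,0],-1],[[0.858,0.007,0.06],[0,0,0],-1],[[0.858,0.007,0.16],[0,0,0],-1],[[0.858,0.007,0.242],[0,0,0],-1],[[0.858,0.007,0.242],[0,0,0],-1],[[0.858,0.007,0.242],[0,0,0],-1]]}}

```text
time: 20.5
ee_pos: [0.5793, 0.1561, 0.0607]
tcp_rot: [-179.9, 0.0, 68.9]
wrist_force: [-0.6, 0.6, -0.1]
opening: 0.0852
```

```bash
python3 to.py .5787 .1576 .004 69
```

```text
shift [ 0.0041 -0.0033  0.189 ] rot [-0.0006  0.0003 -0.0006]
t 20.5 pos [0.5793 0.1561 0.0607] rot [-179.8995    0.0464   68.8993] q6 36.17320508272413 F [-0.565   0.6216 -0.1368] open 0.08517954049086102
```

{"method": "send_rows", "body": {"plan": [[[0.004,-0.003,0.1],[0,0,0],-1],[[0.004,-0.003,0.15],[0,0,0],-1],[[0.004,-0.003,0.189],[0,0,0],-1],[[0.004,-0.003,0.189],[0,0,0],-1],[[0.004,-0.003,0.189],[0,0,0],-1],[[0.004,-0.003,0.189],[0,0,0],0],[[0.004,-0.003,0.189],[0,0,0],1],[[0.004,-0.003,0.189],[0,0,0],1],[[0.004,-0.003,0.189],[0,0,0],1],[[0.004,-0.003,0.189],[0,0,0],1]]}}

```text
time: 21.5
ee_pos: [0.5791, 0.1588, 0.0049]
tcp_rot: [-180.0, -0.0, 69.0]
wrist_force: [-1.9, -0.9, 4.7]
opening: 0.0476
```

{"method": "send_rows", "body": {"plan": [[[0,0,0],[0,0,0],1],[[0,0,0],[0,0,0],1]]}}

```text
time: 21.7
ee_pos: [0.5791, 0.1588, 0.0049]
tcp_rot: [-180.0, -0.0, 69.0]
wrist_force: [-1.8, -0.4, 5.9]
opening: 0.048
```

{"method": "send_rows", "body": {"plan": [[[0,0,-0.1],[0,0,0],1],[[0,0,-0.2],[0,0,0],1],[[0,0,-0.3],[0,0,0],1],[[0,0,-0.42],[0,0,0],1],[[0,0,-0.42],[0,0,0],1],[[0,0,-0.42],[0,0,0],1]]}}

```text
time: 22.3
ee_pos: [0.5794, 0.1589, 0.1307]
tcp_rot: [180.0, -0.1, 69.0]
wrist_force: [-0.4, -1.0, -0.8]
opening: 0.048
```

```bash
python3 to.py .485 -.08 .13 70
```

```text
shift [-0.8561 -0.0081  0.0016] rot [ 0.0001 -0.0003 -0.0056]
t 22.3 pos [0.5794 0.1589 0.1307] rot [179.9777  -0.0507  68.988 ] q6 36.33554414561813 F [-0.3844 -1.019  -0.8282] open 0.047961646177160935
```

{"method": "send_rows", "body": {"plan": [[[-0.12,0,0],[0,0,-0.006],1],[[-0.27,0,0],[0,0,-0.006],1],[[-0.42,0,0],[0,0,-0.006],1],[[-0.57,0,0],[0,0,-0.006],1],[[-0.72,0,0],[0,0,-0.006],1],[[-0.86,0,0],[0,0,-0.006],1],[[-0.95,0,0],[0,0,-0.006],1],[[-0.95,0,0],[0,0,-0.006],1],[[-0.95,0,0],[0,0,-0.006],1]]}}

```text
time: 23.2
ee_pos: [0.476, -0.1076, 0.1288]
tcp_rot: [-179.8, 0.0, 70.0]
wrist_force: [-0.2, 0.1, -0.4]
opening: 0.0478
```

```bash
python3 to.py .426 -.3474 .095 71
```

```text
shift [-0.8081  0.1173  0.1126] rot [-0.0009  0.0001 -0.0057]
t 23.2 pos [ 0.476  -0.1076  0.1288] rot [-179.8432    0.0156   69.9741] q6 7.28634436289105 F [-0.1918  0.1243 -0.3622] open 0.04783728785589688
```

{"method": "send_rows", "body": {"plan": [[[-0.12,0.02,0],[-0.001,0,-0.006],1],[[-0.26,0.04,0],[-0.001,0,-0.006],1],[[-0.4,0.06,0],[-0.001,0,-0.006],1],[[-0.54,0.08,0],[-0.001,0,-0.006],1],[[-0.68,0.1,0],[-0.001,0,-0.006],1],[[-0.78,0.115,0.03],[-0.001,0,-0.006],1],[[-0.808,0.117,0.08],[-0.001,0,-0.006],1],[[-0.808,0.117,0.112],[-0.001,0,-0.006],1],[[-0.808,0.117,0.112],[-0.001,0,-0.006],1],[[-0.808,0.117,0.112],[-0.001,0,-0.006],1]]}}

```text
time: 24.2
ee_pos: [0.4274, -0.3457, 0.0961]
tcp_rot: [179.9, -0.0, 71.2]
wrist_force: [0.4, -0.2, -0.3]
opening: 0.0477
```

{"method": "send_rows", "body": {"plan": [[[0,0,0],[0,0,0],1],[[0,0,0],[0,0,0],1]]}}

```text
time: 24.4
ee_pos: [0.4275, -0.3467, 0.097]
tcp_rot: [179.8, 0.0, 71.2]
wrist_force: [0.4, 0.1, -0.6]
opening: 0.0475
```

```bash
python3 look.py v11 .0002;python3 to.py .426 -.3474 .0389 71
```

```text
guess [[516.1898 253.574 ]
 [505.309  285.4614]]
[[515.9007 252.305 ]
 [503.4868 285.5921]] [[ 0.4643 -0.3578  0.0972]
 [ 0.3931 -0.3312  0.0972]] [ 0.4287 -0.3445  0.0972] 0.07596115291174546 -20.571923426389155
tcp [ 0.4275 -0.3467  0.097 ]
shift [-0.0028 -0.0041  0.1931] rot [0.0009 0.0002 0.001 ]
t 24.5 pos [ 0.4273 -0.3469  0.0968] rot [179.8448   0.0362  71.1798] q6 -20.26353491703473 F [-0.1129 -0.091  -0.7635] open 0.0478106741752425
```

View pics/v11.png

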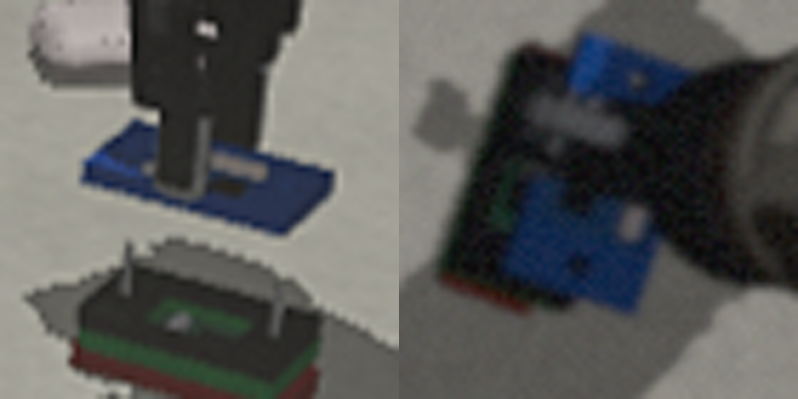

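The driver is level above the stack, with holes at about (516.3,252.6) and (505.8,284.6). That is 1–2 mm toward +x, the same bias as the spacer, whose final TCP of (0.425,-0.347) fitted freely, so I'm aiming there.

{"method": "send_rows", "body": {"plan": [[[-0.003,-0.0075,0.02],[0.001,0,0.001],1],[[-0.003,-0.0075,0.045],[0.001,0,0.001],1],[[-0.003,-0.0075,0.065],[0.001,0,0.001],1],[[-0.003,-0.0075,0.085],[0.001,0,0.001],1],[[-0.003,-0.0075,0.1],[0.001,0,0.001],1],[[-0.003,-0.0075,0.115],[0.001,0,0.001],1],[[-0.003,-0.0075,0.13],[0.001,0,0.001],1],[[-0.003,-0.0075,0.145],[0.001,0,0.001],1],[[-0.003,-0.0075,0.165],[0.001,0,0.001],1],[[-0.003,-0.0075,0.165],[0.001,0,0.001],1]]}}

```text
time: 25.5
ee_pos: [0.4244, -0.347, 0.0458]
tcp_rot: [-179.9, -0.0, 71.0]
wrist_force: [0.0, 0.6, -0.5]
opening: 0.0482
```

{"method": "send_rows", "body": {"plan": [[[0,0.001,0.007],[0,0,0],1],[[0,0.001,0.014],[0,0,0],1],[[0,0.001,0.02],[0,0,0],1],[[0,0.001,0.024],[0,0,0],1],[[0,0.001,0.026],[0,0,0],1],[[0,0.001,0.026],[0,0,0],1]]}}

```text
time: 26.1
ee_pos: [0.4248, -0.3474, 0.039]
tcp_rot: [-179.9, 0.0, 71.0]
wrist_force: [-0.5, 0.6, -0.6]
opening: 0.0479
```

{"method": "send_rows", "body": {"plan": [[[0,0,0.002],[0,0,0],1],[[0,0,0.005],[0,0,0],1],[[0,0,0.005],[0,0,0],1]]}}

```text
time: 26.4
ee_pos: [0.4249, -0.3475, 0.0389]
tcp_rot: [-180.0, 0.0, 71.0]
wrist_force: [-4.3, 4.0, 11.4]
opening: 0.0477
```

It has seated at 0.0389 with firm contact. I'll release.

{"method": "send_rows", "body": {"plan": [[[0,0,-0.004],[0,0,0],1],[[0,0,-0.004],[0,0,0],0.1],[[0,0,-0.004],[0,0,0],-0.3],[[0,0,-0.004],[0,0,0],-1],[[0,0,-0.004],[0,0,0],-1],[[0,0,-0.004],[0,0,0],-1],[[0,0,-0.1],[0,0,0],-1],[[0,0,-0.25],[0,0,0],-1],[[0,0,-0.33],[0,0,0],-1],[[0,0,-0.33],[0,0,0],-1]]}}

```text
time: 27.4
ee_pos: [0.4263, -0.3486, 0.1406]
tcp_rot: [179.7, 0.1, 71.0]
wrist_force: [-0.4, 0.2, 0.5]
opening: 0.0851
```

```bash
python3 - <<'E'
from h import *
s=camera("side"); cv2.imwrite("pics/v12.png",cv2.resize(s[120:180,330:410],None,fx=8,fy=8,interpolation=cv2.INTER_CUBIC))
E
python3 to.py .4973 -.0074 .14 65.5
```

```text
shift [ 1.1513 -0.145  -0.008 ] rot [0.0006 0.0005 0.0304]
t 27.45 pos [ 0.4258 -0.3481  0.1382] rot [179.8932   0.0867  70.9641] q6 -20.210727189076085 F [ 0.3295 -0.0887  0.1924] open 0.0857903341891346
```

View pics/v12.png

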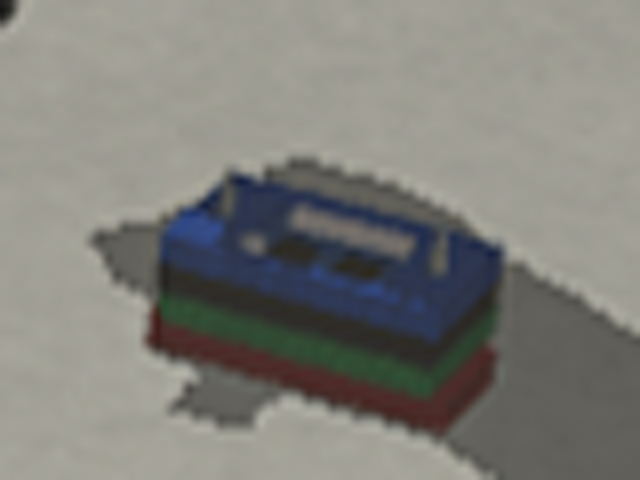

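The driver is flat on the stack. Next is the cover, with 13 pictures viewed so far.

{"method": "send_rows", "body": {"plan": [[[0.95,-0.12,0],[0,0,0.03],-1],[[0.95,-0.12,0],[0,0,0.03],-1],[[0.95,-0.12,0],[0,0,0.03],-1],[[0.95,-0.12,0],[0,0,0.03],-1],[[0.95,-0.12,0],[0,0,0.03],-1],[[0.95,-0.12,0],[0,0,0.03],-1],[[0.95,-0.12,0],[0,0,0.03],-1],[[0.95,-0.12,0],[0,0,0.03],-1]]}}

```text
time: 28.25
ee_pos: [0.4835, -0.0656, 0.1352]
tcp_rot: [-179.8, 0.1, 65.7]
wrist_force: [0.7, -0.6, -0.7]
opening: 0.0856
```

```bash
python3 to.py .4973 -.0074 .06 65.5
```

```text
shift [ 0.196  -0.0372  0.2505] rot [-0.0009  0.0004  0.0011]
t 28.25 pos [ 0.4835 -0.0656  0.1352] rot [-179.8359    0.0696   65.6894] q6 16.596873591746476 F [ 0.6872 -0.618  -0.709 ] open 0.08562276622517803
```

{"method": "send_rows", "body": {"plan": [[[0.1,-0.02,0],[-0.0009,0,0.001],-1],[[0.196,-0.037,0.05],[-0.0009,0,0.001],-1],[[0.196,-0.037,0.15],[-0.0009,0,0.001],-1],[[0.196,-0.037,0.25],[-0.0009,0,0.001],-1],[[0.196,-0.037,0.25],[-0.0009,0,0.001],-1],[[0.196,-0.037,0.25],[-0.0009,0,0.001],-1],[[0.196,-0.037,0.25],[-0.0009,0,0.001],-1]]}}

```text
time: 28.95
ee_pos: [0.4988, -0.009, 0.063]
tcp_rot: [179.8, -0.0, 65.3]
wrist_force: [0.1, -0.0, 0.5]
opening: 0.0855
```

```bash
python3 to.py .4973 -.0074 .003 65.5
```

```text
shift [ 0.0026 -0.0074  0.1999] rot [ 0.0011 -0.0001 -0.001 ]
t 28.95 pos [ 0.4988 -0.009   0.063 ] rot [179.8058  -0.0132  65.3115] q6 23.697232359404758 F [ 0.0547 -0.0437  0.5236] open 0.0855231039703273
```

{"method": "send_rows", "body": {"plan": [[[0.0026,-0.0074,0.1],[0.001,0,-0.001],-1],[[0.0026,-0.0074,0.155],[0.001,0,-0.001],-1],[[0.0026,-0.0074,0.197],[0.001,0,-0.001],-1],[[0.0026,-0.0074,0.197],[0.001,0,-0.001],-1],[[0.0026,-0.0074,0.197],[0.001,0,-0.001],-1],[[0.0026,-0.0074,0.197],[0.001,0,-0.001],0],[[0.0026,-0.0074,0.197],[0.001,0,-0.001],1],[[0.0026,-0.0074,0.197],[0.001,0,-0.001],1],[[0.0026,-0.0074,0.197],[0.001,0,-0.001],1],[[0.0026,-0.0074,0.197],[0.001,0,-0.001],1]]}}

```text
time: 29.95
ee_pos: [0.497, -0.0066, 0.0035]
tcp_rot: [-180.0, -0.0, 65.6]
wrist_force: [-1.4, 0.0, 7.0]
opening: 0.0477
```

{"method": "send_rows", "body": {"plan": [[[0,0,0],[0,0,0],1],[[0,0,0],[0,0,0],1]]}}

```text
time: 30.15
ee_pos: [0.4969, -0.0066, 0.0035]
tcp_rot: [-180.0, -0.0, 65.6]
wrist_force: [-2.7, 0.5, 7.7]
opening: 0.0475
```

{"method": "send_rows", "body": {"plan": [[[0,0,-0.1],[0,0,0],1],[[0,0,-0.2],[0,0,0],1],[[0,0,-0.3],[0,0,0],1],[[0,0,-0.44],[0,0,0],1],[[0,0,-0.44],[0,0,0],1],[[0,0,-0.44],[0,0,0],1]]}}

```text
time: 30.75
ee_pos: [0.4973, -0.0066, 0.1353]
tcp_rot: [180.0, -0.0, 65.6]
wrist_force: [-0.8, 0.1, -0.8]
opening: 0.0475
```

```bash
python3 to.py .44 -.25 .14 71
```

```text
shift [-0.8175  0.1618 -0.016 ] rot [ 0.0002 -0.0001 -0.0302]
t 30.75 pos [ 0.4973 -0.0066  0.1353] rot [179.9699  -0.0238  65.5662] q6 23.66521180345293 F [-0.7925  0.0638 -0.8176] open 0.047454619498509036
```

{"method": "send_rows", "body": {"plan": [[[-0.12,0.02,0],[0,0,-0.015],1],[[-0.26,0.05,0],[0,0,-0.03],1],[[-0.4,0.08,0],[0,0,-0.03],1],[[-0.54,0.11,0],[0,0,-0.03],1],[[-0.68,0.14,0],[0,0,-0.03],1],[[-0.79,0.16,0],[0,0,-0.03],1],[[-0.818,0.162,-0.016],[0,0,-0.03],1],[[-0.818,0.162,-0.016],[0,0,-0.03],1]]}}

```text
time: 31.55
ee_pos: [0.4386, -0.2509, 0.1383]
tcp_rot: [-179.8, -0.0, 70.8]
wrist_force: [0.8, -0.4, 0.5]
opening: 0.0475
```

```bash
python3 to.py .425 -.347 .095 71
```

```text
shift [-0.3174  0.0628  0.1442] rot [-0.0009 -0.     -0.0009]
t 31.55 pos [ 0.4386 -0.2509  0.1383] rot [-179.8294   -0.0006   70.8306] q6 -10.586019824856713 F [ 0.8289 -0.3906  0.4961] open 0.047481395424593446
```

{"method": "send_rows", "body": {"plan": [[[-0.12,0.02,0],[-0.001,0,-0.001],1],[[-0.24,0.05,0],[-0.001,0,-0.001],1],[[-0.317,0.063,0.03],[-0.001,0,-0.001],1],[[-0.317,0.063,0.09],[-0.001,0,-0.001],1],[[-0.317,0.063,0.144],[-0.001,0,-0.001],1],[[-0.317,0.063,0.144],[-0.001,0,-0.001],1],[[-0.317,0.063,0.144],[-0.001,0,-0.001],1],[[-0.317,0.063,0.144],[-0.001,0,-0.001],1],[[-0.317,0.063,0.144],[-0.001,0,-0.001],1]]}}

```text
time: 32.45
ee_pos: [0.4267, -0.3461, 0.0969]
tcp_rot: [179.8, 0.0, 71.2]
wrist_force: [-0.1, 0.0, -0.4]
opening: 0.0474
```

```bash
python3 look.py v13 .0005;python3 to.py .4246 -.347 .0475 71
```

```text
guess [[515.9268 253.9463]
 [505.0429 285.8412]]
[[514.5    252.4091]
 [503.7273 286.5455]] [[ 0.464  -0.3548  0.0974]
 [ 0.3911 -0.3316  0.0974]] [ 0.4276 -0.3432  0.0974] 0.07645555978369867 -17.689273345908152
tcp [ 0.4267 -0.3461  0.0969]
shift [-0.0044 -0.0056  0.1637] rot [0.0008 0.0002 0.0009]
t 32.55 pos [ 0.4265 -0.3462  0.0966] rot [179.852    0.036   71.1595] q6 -20.236758068925177 F [ 0.5141  0.419  -0.5039] open 0.04739619019773973
```

View pics/v13.png

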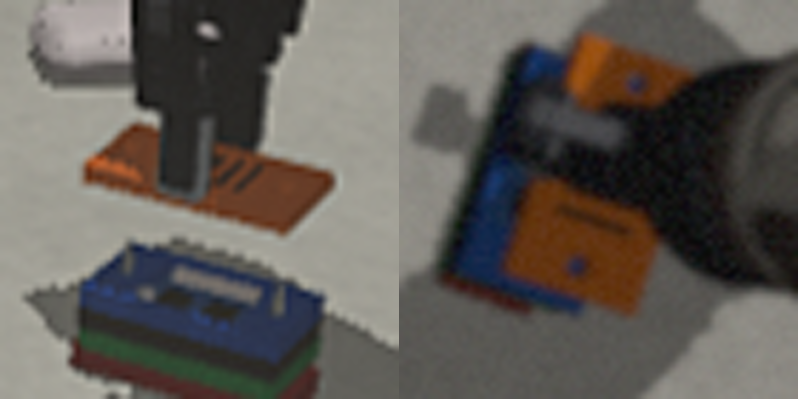

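The cover is level with blue showing through its holes at about (516,253.2) and (505.7,285.1), the same small bias as before. I'll aim for the TCP that worked and lower.

{"method": "send_rows", "body": {"plan": [[[-0.0044,-0.0056,0.02],[0.0008,0,0.0009],1],[[-0.0044,-0.0056,0.05],[0.0008,0,0.0009],1],[[-0.0044,-0.0056,0.075],[0.0008,0,0.0009],1],[[-0.0044,-0.0056,0.095],[0.0008,0,0.0009],1],[[-0.0044,-0.0056,0.105],[0.0008,0,0.0009],1],[[-0.0044,-0.0056,0.115],[0.0008,0,0.0009],1],[[-0.0044,-0.0056,0.125],[0.0008,0,0.0009],1],[[-0.0044,-0.0056,0.135],[0.0008,0,0.0009],1],[[-0.0044,-0.0056,0.145],[0.0008,0,0.0009],1],[[-0.0044,-0.0056,0.145],[0.0008,0,0.0009],1]]}}

```text
time: 33.55
ee_pos: [0.4241, -0.3468, 0.052]
tcp_rot: [-179.9, 0.0, 71.0]
wrist_force: [-0.0, 0.2, -0.0]
opening: 0.0474
```

{"method": "send_rows", "body": {"plan": [[[0,0,0.006],[0,0,0],1],[[0,0,0.012],[0,0,0],1],[[0,0,0.016],[0,0,0],1],[[0,0,0.018],[0,0,0],1],[[0,0,0.018],[0,0,0],1],[[0,0,0.018],[0,0,0],1]]}}

```text
time: 34.15
ee_pos: [0.4243, -0.3469, 0.0476]
tcp_rot: [-180.0, 0.0, 71.0]
wrist_force: [-0.2, 2.8, 4.9]
opening: 0.0476
```

It has made contact at 0.0476, as expected. I'll press slightly, release and clear off well away.

{"method": "send_rows", "body": {"plan": [[[0,0,0.002],[0,0,0],1],[[0,0,0.002],[0,0,0],1],[[0,0,-0.001],[0,0,0],0.1],[[0,0,-0.001],[0,0,0],-0.3],[[0,0,-0.001],[0,0,0],-1],[[0,0,-0.001],[0,0,0],-1],[[0,0,-0.001],[0,0,0],-1],[[0,0,-0.1],[0,0,0],-1],[[0,0,-0.25],[0,0,0],-1],[[0,0,-0.4],[0,0,0],-1]]}}

```text
time: 35.15
ee_pos: [0.4238, -0.3466, 0.1679]
tcp_rot: [-179.9, -0.0, 71.0]
wrist_force: [1.7, -1.2, -0.3]
opening: 0.0854
```

{"method": "send_rows", "body": {"plan": [[[0.4,0,-0.1],[0,0,0],-1],[[0.4,0,-0.1],[0,0,0],-1],[[0.4,0,-0.1],[0,0,0],-1],[[0.4,0,-0.1],[0,0,0],-1],[[0.4,0,-0.1],[0,0,0],-1],[[0.4,0,-0.1],[0,0,0],-1]]}}

```text
time: 35.75
ee_pos: [0.4631, -0.2341, 0.1965]
tcp_rot: [-179.9, 0.0, 70.9]
wrist_force: [0.8, -0.1, 0.5]
opening: 0.0854
```

```bash
python3 - <<'E'
from h import *
im={c:camera(c) for c in K}
x,f,ar=bestfit("orange",{c:proj(c,[.426,-.347,.048])[0] for c in K},im); print(x,np.degrees(x[3]),f)
o={c:cv2.imread(f"pics/{c}0.png") for c in K}
# bystander change vs. start (mean abs diff in 30px patch)
for n,uv in dict(wheel=(276,266),battery=(420,261),terminal=(349,161)).items():
    u,v=uv; print(n,np.abs(im["top"][v-15:v+15,u-15:u+15].astype(int)-o["top"][v-15:v+15,u-15:u+15]).mean())
a=cv2.resize(im["side"][110:180,330:410],None,fx=5,fy=5,interpolation=cv2.INTER_CUBIC)
b=cv2.resize(im["top"][140:300,260:420+110],(400,237)); b=cv2.copyMakeBorder(b,0,350-237,0,0,0)
cv2.imwrite("pics/v14.png",np.hstack([a,b])); print(sensors.get_obs()["ee_pos"])
E
```

```text
[ 0.4113 -0.3189  0.0634 -0.1599] -9.16078629930333 [-0.2172 -4.1034  0.2628  4.4977  0.3132 -1.2068]
wheel 3.607037037037037
battery 4.181851851851852
terminal 3.914814814814815
[ 0.463  -0.2343  0.1964]
```

View pics/v14.png

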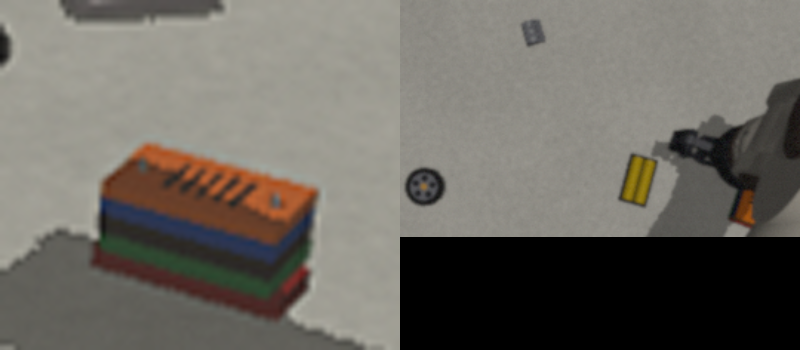

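The side view shows the full stack, flat and even, in the order red, green, black, blue, orange, with both pin tips in the cover's holes. The wheel, battery pack and terminal block are unmoved. The two-view cover fit is not usable because the arm hides the cover in the top view. I'm handing in.

```bash
python3 -c "
from workcell import bot; print(bot.job_done())"
```

```text
the job is handed in; nothing more can be done
None
```

The control unit is built on the jig: green controller, black spacer, blue driver, then orange cover. I lowered each piece over both pins until it touched the one below, then released it. I handed the job in at about 36 s with the gripper open and clear of the stack.

- **Seating:** the green, spacer, driver and cover stopped at tool heights of 17.3, 28.4, 38.9 and 47.6 mm. These match the expected heights to within about 1 mm. Forces read while seating stayed below 12 N.
- **Final look:** the side view shows five flat, even layers with both pin tips in the cover's holes.
- **Bystanders:** the wheel, battery pack and terminal block look unmoved in the final top view. I left the two purple look-alike frames alone.

**Checks that failed or disagreed:**
- The last two-view fit of the cover gave a meaningless result, because the arm hid the cover in the top view. The cover's final pose therefore rests on the side picture and its contact height.
- The automatic hole finder was also unreliable on the driver and the cover. I read their holes by eye, and those positions were 1–2 mm toward +x of the arm's own reading, so I corrected for most of that.

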